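# Shut and lock the analyser's access panel

### The job

The bench analyser's white access panel has been left standing ajar. With the fingertips, push it down until it is fully shut, then set the fingertips in the slot of its blue quarter-turn fastener and turn it clockwise (seen from above) until it stops and the panel is locked. Grasp and lift nothing, do not raise the panel, leave the pot, bottle and slide box where they stand, and finish clear of everything.

Things in the scene. Friction and masses are not known exactly. Their poses are not given: they have to be found in the camera images.
- housing_top (a point): Centre of the flat top of the white bench analyser, a fixed box 320 mm (its x) by 380 mm (y) by 150 mm tall. This point is 150 mm above the bench. x points from its front (display side, facing the robot) to its back, z up. The access panel covers y = -160 to +60 mm of the top; the rest is a deck with a pot and a slide box on it.
- lid (a joint): Angle of the access panel, rad: 0 = fully shut (lying on the analyser's top), positive = front edge raised. Starts at 0.25 to 0.5. The hinge is stiff: the panel stays where it is left, and 1 to 3 N down at its front edge pushes it shut. If the fastener is turned first, its tongue keeps the panel from shutting.
- lid_hinge (a point): Midpoint of the panel's hinge line (along this frame's y), at the panel's back, level with its underside. The frame moves with the panel: x from the front edge to the hinge (level when shut), z out of the upper face. The panel is a white plate 260 mm long (x = -260 to 0 mm), 220 mm wide, 10 mm thick.
- lid_press (a point): A good place to push the panel: on its upper face, midway across, 20 mm from the front edge, 240 mm from the hinge. Same axes as lid_hinge. The free strip between the fastener's collar and the front edge is 40 mm deep.
- dial (a joint): Turn of the quarter-turn fastener, rad, growing clockwise seen from above: 0 = unlocked, slot across the panel, towards the orange marks; hard stop at 1.571 = locked, slot front to back, towards the green marks. Starts at 0 to 0.35; steady friction 0.06 N m; stays where left. Turned, its tongue reaches under a keeper and holds the panel shut.
- slot (a point): Centre of the slot's floor, on the fastener's axis, midway across the panel, 165 mm from the hinge; 164 mm above the bench when shut. x runs along the slot, z is the axis. The head, 92 mm round, has two blue cheeks with a dark slot between, 40 mm wide, 16 mm deep, right across; its floor is 4 mm above the panel. A fixed black collar, 96 mm inside, 110 mm outside, 18 mm tall, surrounds it.
- pot_mid (a point): Centre of a specimen pot with a yellow cap, 44 mm diameter, 55 mm tall, standing at the front of the analyser's deck. Leave it alone.
- stain_mid (a point): Centre of an amber bottle with a black cap, 54 mm diameter, 120 mm tall, standing on the bench on the analyser's +y side. Leave it alone.
- slidebox_mid (a point): Centre of a green slide box, 85 by 60 by 35 mm, lying at the back of the analyser's deck. Leave it alone.

How it is judged:
By the outcome, as a careful person would: the job done as asked, in the order asked, and still so for the second after the job is handed in, with the robot touching nothing.
It also fails if it takes over 51 s, if anything falls off the work surface, if the arm or the gripper's body presses on something with over 40 N, if the wrist force passes 120 N, or if a joint passes its speed limit or range.

### The arm

A 7-joint arm with a two-finger parallel gripper is mounted at the origin on the work surface. World frame = base frame: x ahead of the robot, y to its left, z up, the work surface at z = 0. Lengths are in m, angles in rad, forces in N, time in s.
With the tool pointing down it reaches from about 0.425 to 0.875 m from the base axis. Payload 4.7 kg.
Tool frame: the origin (TCP) lies on the mounting face of the last link; the fingertips stand 182 mm ahead of it and the grasp point (between the pads) lies 164 mm ahead of it (ctrl.finger_overhang is the distance from the TCP to the fingertips, in m); z points along the fingers, y is the line along which they close (so a half turn about z gives the same grasp; the last joint's range is limited). The gripper opens to 87 mm and grips with 3 to 60 N. Pads are 19 mm wide; open, the fingers measure 117 mm over their backs; the gripper's body (75 mm by 190 mm) begins 51 mm behind the grasp point.
Start: joints at [1.134, 0.321, -0.07, 1.45, 0.023, 1.371, -0.057], TCP at [0.283, -0.585, 0.405] pointing down, gripper open.
Joint ranges: [-2.86, 2.86], [-0.3, 2.09], [-1.38, 1.24], [0.06, 2.45], [-1.56, 4.7], [0.09, 2.05], [-2.69, 2.69]. Speed limits (rad/s): [2.57, 2.57, 3.14, 3.14, 3.14, 3.14, 3.14].

### API

Orientations are given as a rotation vector (axis times angle).
In Python, from bench import ctrl gives the robot as it stands.
- The arm moves only by the shell command python3 -m jog 'ROWS' [FORCE]. ROWS is a JSON object of lists of equal length, an entry for each row: "translation": the shift along the tool's x, y, z as a fraction of full scale, a list of three; "yaw": the turn about the tool's z as a fraction of full scale; "jaw": the closure, from 0 (fully open) to 1 (shut). In form: {"translation": [[dx, dy, dz], ...], "yaw": [yaw, ...], "jaw": [jaw, ...]}. A call has 1 to 8 rows; each row is the pose to reach, as a shift and turn from the pose commanded when the call began, along the tool's axes at that moment, turning the shorter way round; what a row does not reach only later rows make up. Full scale, the value 1, is 0.2 m for a shift and 180 degrees for a turn. A row lasts 1/8 s, in which the tool goes at most 62.5 mm and 10.7 degrees, less where a joint would pass 70% of its speed; a pose out of reach is approached as far as the arm can. A call with a number of a shift or a turn outside -1 to 1 is refused whole. A call with a gripper value outside its range is refused whole. The fingers move at their own pace and stop on an object; FORCE is the grip in N (left out, the last holds). Time passes only in rows, so rows that repeat a pose let the fingers close. It gives the time, the measured TCP pose, the force, the opening and the grip force at its end, in the units of the state.
- ctrl.get_state(): the state, without advancing time (a new reading comes with each control period).
- ctrl.get_image(name): name is "scene" or "side" or "wrist"; returns a dict with "pixels" (384x512x3 uint8, blue, green, red), "fx", "fy", "cx", "cy" (pixels), "R" (3x3) and "t" (3): a world point X has camera coordinates R X + t; the wrist camera has in their place "mount" (4x4, takes a point from camera to tool coordinates, whose origin is the TCP and whose axes are the flange's). Camera axes: x right, y down, z forward; pixel columns grow to the right and rows downward; lengths in m; the calibration is good to about 2 mm. A picture is of the moment at which its call begins: read the wrist's pose just before it. There is no depth.
- ctrl.close_job(): hands the job in; it is judged then, once.
Trained networks look in a picture, given as the dict that the camera call returned (one of the last four; its "shot" number tells which), for a name from the list of things; names that differ only in an ending like _2 or _b are one class to them, and where a whole thing is asked for, a point or a joint stands for the part that bears it (a point fixed in the world has none). Each returns a list of dicts, best first, with "p" (0 to 1); they miss things now and then, are a little off and sometimes report something else, mostly with a low value. They report only what shows in the picture. A call takes as long as a camera call.
- ctrl.silhouettes(label, picture): "region" (384x512 bool, what is visible of it) and "at" ([column, row] in pixels, amid what is visible of it).
The state is a dict: "time": time; "joint_positions": joint angles; "qd": joint speeds; "joint_torque": joint torques, N m; "position": TCP position; "tool_rot": TCP orientation; "ft_force": force on the tool from outside, world axes, zero at the start; "torque": the same for the moment, N m; "grip_width": opening from 0.0 (shut) to 1.0 (fully open); "grip_force": force on a finger pad.
Only numpy, scipy, OpenCV 4.12 (cv2) and the standard library are available. Lean on these libraries where they do the work, as an engineer would, in place of code of your own. Each camera call takes 0.05 s, during which the arm holds its last target. There are 200 camera calls.

## Working session

There is one attempt and no reset: what is moved stays moved. The work goes in short steps, Python scripts to look and compute and a shell command to move; the robot and the scene stay as the last step left them, time stands still between calls to the robot, and variables do not carry over. Pictures are saved under pics/ and viewed, at most 10 in all, crops included, and the job is handed in when it is done.

```bash
mkdir -p pics; ls; python3 - <<'E'
from bench import ctrl
import cv2,numpy as np
s=ctrl.get_state();print({k:np.round(v,3).tolist() for k,v in s.items()}, ctrl.finger_overhang)
for n in ("scene","side"):
    im=ctrl.get_image(n);cv2.imwrite(f"pics/{n}0.png",im["pixels"])
    print(n,im["fx"],im["cx"],im["cy"],np.round(im["R"],4).tolist(),np.round(im["t"],4).tolist())
    for l in("lid","dial","slot","lid_press","pot_mid","stain_mid","slidebox_mid","housing_top"):
        try:
            for d in ctrl.silhouettes(l,im)[:2]:print(l,round(d["p"],2),d["at"],d["region"].sum())
        except Exception as e:print(l,e)
E
```

```text
pics
{'time': 0.0, 'joint_positions': [1.134, 0.322, -0.07, 1.452, 0.023, 1.371, -0.057], 'qd': [0.0, -0.001, -0.001, -0.002, -0.001, -0.0, 0.001], 'joint_torque': [0.0, -49.128, -0.404, -31.252, -0.064, 0.044, 0.0], 'position': [0.283, -0.585, 0.404], 'tool_rot': [-3.06, -0.702, 0.001], 'ft_force': [1.012, 0.252, -0.083], 'torque': [-0.029, 0.013, -0.001], 'grip_force': 0.0, 'grip_width': 1.003} 0.1822
scene 409.95299092412097 260.0009649761419 190.7740519180785 [[0.8492, 0.528, 0.0072], [0.4176, -0.6632, -0.6212], [-0.3231, 0.5305, -0.7837]] [-0.5631, -0.0835, 1.0222]
lid 0.82 [223.4, 195.6] 18953
dial 0.73 [211.4, 174.9] 2309
dial 0.65 [265.7, 124.7] 547
slot 0.91 [214.7, 175.5] 2362
lid_press 0.82 [223.7, 196.6] 18817
pot_mid 0.83 [264.6, 125.0] 564
stain_mid 0.51 [287.5, 126.5] 159
slidebox_mid 0.87 [324.9, 175.5] 1566
housing_top 0.66 [229.1, 214.9] 35672
side 489.82707074801687 259.4504737185291 195.57493756380643 [[-0.8067, -0.5908, -0.0158], [-0.3012, 0.434, -0.8491], [0.5085, -0.6801, -0.5281]] [0.5361, 0.2522, 0.926]
lid 0.79 [289.6, 153.4] 2455
dial 0.47 [291.2, 144.8] 180
slot 0.73 [287.2, 141.6] 162
lid_press 0.64 [289.3, 154.0] 2316
pot_mid 0.76 [250.1, 225.1] 693
pot_mid 0.59 [286.5, 141.5] 146
stain_mid 0.64 [211.2, 298.9] 1329
slidebox_mid 0.56 [199.1, 191.6] 1208
housing_top 0.56 [281.0, 226.2] 24210
```

```bash
python3 - <<'E'
import cv2
for n in("scene","side"):
    cv2.imwrite(f"pics/{n}0b.png",cv2.resize(cv2.imread(f"pics/{n}0.png"),(800,600),interpolation=cv2.INTER_CUBIC))
E
```

```text
(no output)
```

View pics/scene0b.png

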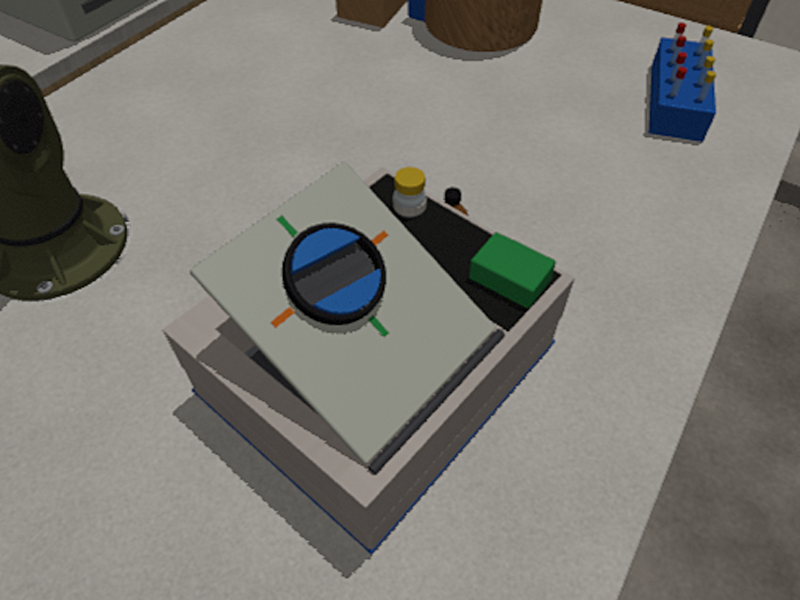

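View pics/side0b.png

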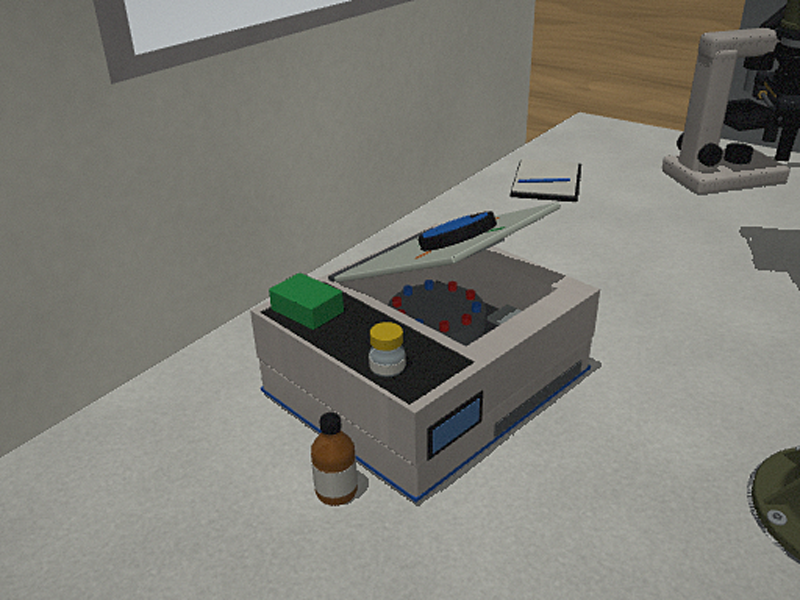

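The scene view (×1.5625) shows the panel ajar: front corners at (193,271) and (345,163), hinge ends at (372,470) and (500,332). The slot is already turned slightly clockwise from the orange marks. The side view shows the housing corners, for example front +y top at (415,408). Next I'll fit the pose.

```bash
cat > h.py <<'E'
import numpy as np,cv2
from scipy.spatial.transform import Rotation as Ro
from scipy.optimize import least_squares
from bench import ctrl
def proj(im,X):
    c=np.asarray(X)@np.asarray(im["R"]).T+im["t"]
    return np.c_[im["fx"]*c[:,0]/c[:,2]+im["cx"],im["fy"]*c[:,1]/c[:,2]+im["cy"]]
def frame(p): # x,y,yaw
    R=Ro.from_euler('z',p[2]).as_matrix()
    return lambda L:np.asarray(L,float)@R.T+[p[0],p[1],0.15]
def lidpt(p,L): # p: x,y,yaw,hx,th ; L in lid_hinge frame (m)
    Rl=Ro.from_euler('y',p[4]).as_matrix()
    return frame(p)(np.asarray(L,float)@Rl.T+[p[3],-.05,0])
E
python3 - <<'E'
from h import *
S=ctrl.get_image("scene");D=ctrl.get_image("side")
H=lambda a,b,c:[.16*a,.19*b,c]
sh=[(H(1,-1,0),365,503),(H(1,1,0),573,280),(H(-1,-1,0),165,330),(H(1,-1,-.15),372,551),(H(1,1,-.15),553,342),(H(-1,-1,-.15),195,393)]
sl=[([-.26,-.11,.01],193,271),([-.26,.11,.01],345,163)]
dh=[(H(1,1,0),252,315),(H(-1,1,0),415,408),(H(-1,-1,0),600,290),(H(-1,1,-.15),418,502),(H(1,1,-.15),263,390)]
dl=[([-.26,.11,.01],453,259),([-.26,-.11,.01],560,205)]
def res(p,full=False):
    r=[]
    for im,h,l in((S,sh,sl),(D,dh,dl)):
        r.append(proj(im,frame(p)([q[0] for q in h]))-np.array([q[1:] for q in h])/1.5625)
        r.append(proj(im,lidpt(p,[q[0] for q in l]))-np.array([q[1:] for q in l])/1.5625)
    return np.vstack(r).ravel()
f=least_squares(res,[.55,-.3,0,.13,.35],loss='soft_l1',x_scale=[.1,.1,.1,.1,.1])
p=f.x;print(p.round(4));print(res(p).reshape(-1,2).round(1).tolist())
np.save("p.npy",p)
for th in np.linspace(p[4],0,6):
    q=p.copy();q[4]=th;print(round(th,3),lidpt(q,[[-.24,0,.01],[-.165,0,.014]]).round(4).tolist())
R=Ro.from_rotvec(ctrl.get_state()["tool_rot"]).as_matrix();print(R.round(3))
E
```

```text
[ 0.5638  0.0841 -0.1447  0.1344  0.4476]
[[0.3, 1.0], [-0.5, -3.3], [-2.8, -1.2], [-0.6, 1.3], [-1.8, 0.8], [-1.0, 0.4], [-2.2, 0.6], [-1.0, -0.7], [-2.7, -2.7], [-0.4, 3.8], [-0.7, -0.8], [-1.6, 3.8], [-1.7, 3.9], [-1.9, 1.0], [-2.1, -0.4]]
0.448 [[0.4797, 0.0458, 0.2629], [0.5483, 0.0358, 0.234]]
0.358 [[0.4706, 0.0472, 0.2435], [0.5415, 0.0368, 0.2209]]
0.269 [[0.4632, 0.0482, 0.2233], [0.5358, 0.0377, 0.2073]]
0.179 [[0.4576, 0.0491, 0.2026], [0.5313, 0.0383, 0.1932]]
0.09 [[0.4539, 0.0496, 0.1814], [0.5281, 0.0388, 0.1787]]
0.0 [[0.452, 0.0499, 0.16], [0.5262, 0.0391, 0.164]]
[[ 0.9    0.436 -0.   ]
 [ 0.436 -0.9   -0.   ]
 [-0.     0.    -1.   ]]
```

```bash
cat >> h.py <<'E'
def delta(target,xdir):
    """print move (units of jog) bringing TCP to target with tool x along world bearing xdir (rad)"""
    s=ctrl.get_state();R=Ro.from_rotvec(s["tool_rot"]).as_matrix()
    d=R.T@(np.asarray(target)-s["position"])/.2
    a=np.arctan2(R[1,0],R[0,0]);w=(xdir-a+np.pi)%(2*np.pi)-np.pi
    print("t",round(s["time"],2),"d",d.round(4).tolist(),"yaw",round(-w/np.pi,4),"tilt",R[2].round(4),"q",np.round(s["joint_positions"],2).tolist(),"F",np.round(s["ft_force"],1).tolist())
E
python3 -m jog '{"translation":[[0,0,-0.3],[0,0,-0.5],[0.25,-0.25,-0.5],[0.5,-0.5,-0.5],[0.75,-0.75,-0.5],[1,-1,-0.5],[1,-1,-0.5]],"yaw":[-0.05,-0.1,-0.15,-0.2,-0.25,-0.3,-0.35],"jaw":[1,1,1,1,1,1,1]}'
python3 - <<'E'
from h import *
delta([.482,.046,.50],np.pi-.145)
E
```

```text
time: 1.88
position: [0.3774, -0.3141, 0.5054]
tool_rot: [2.233, 2.208, 0.0]
ft_force: [-0.3, -0.7, -0.1]
grip_width: 0.292
grip_force: 0.0
t 1.88 d [1.806, 0.5033, 0.026] yaw -0.4573 tilt [-8.e-04  1.e-03 -1.e+00] q [0.99, -0.04, -0.33, 1.66, -0.01, 1.52, 0.64] F [-0.3, -0.7, -0.1]
```

```bash
python3 -m jog '{"translation":[[0.25,0.08,0],[0.5,0.15,0],[0.75,0.21,0],[1,0.28,0],[1,0.28,0],[1,0.28,0]],"yaw":[-0.06,-0.12,-0.18,-0.24,-0.3,-0.35],"jaw":[1,1,1,1,1,1]}'
python3 - <<'E'
from h import *
delta([.482,.046,.50],np.pi-.145)
E
```

```text
time: 2.62
position: [0.4362, -0.1181, 0.505]
tool_rot: [0.753, 3.049, -0.001]
ft_force: [0.5, -0.4, 0.5]
grip_width: 0.003
grip_force: 0.0
t 2.62 d [0.1793, 0.8328, 0.0244] yaw -0.108 tilt [-8.e-04 -7.e-04 -1.e+00] q [0.76, -0.13, -0.49, 1.73, -0.06, 1.53, 1.36] F [0.5, -0.4, 0.5]
```

```bash
python3 -m jog '{"translation":[[0.04,0.21,0],[0.09,0.42,0],[0.13,0.63,0],[0.18,0.83,0.02],[0.18,0.83,0.02],[0.18,0.83,0.02]],"yaw":[-0.05,-0.108,-0.108,-0.108,-0.108,-0.108],"jaw":[1,1,1,1,1,1]}'
python3 - <<'E'
from h import *
delta([.480,.046,.182+.262],np.pi-.145)
im=ctrl.get_image("scene");cv2.imwrite("pics/s1.png",cv2.resize(im["pixels"][80:320,100:400],(800,600)))
E
```

```text
time: 3.38
position: [0.4827, 0.0436, 0.5007]
tool_rot: [-0.24, -3.132, 0.001]
ft_force: [0.4, -0.3, -0.4]
grip_width: 0.005
grip_force: 0.0
t 3.38 d [0.0152, 0.0101, 0.2836] yaw -0.0025 tilt [-0.e+00 -9.e-04 -1.e+00] q [0.58, -0.05, -0.69, 1.67, -0.03, 1.51, 1.31] F [0.4, -0.3, -0.4]
```

View pics/s1.png

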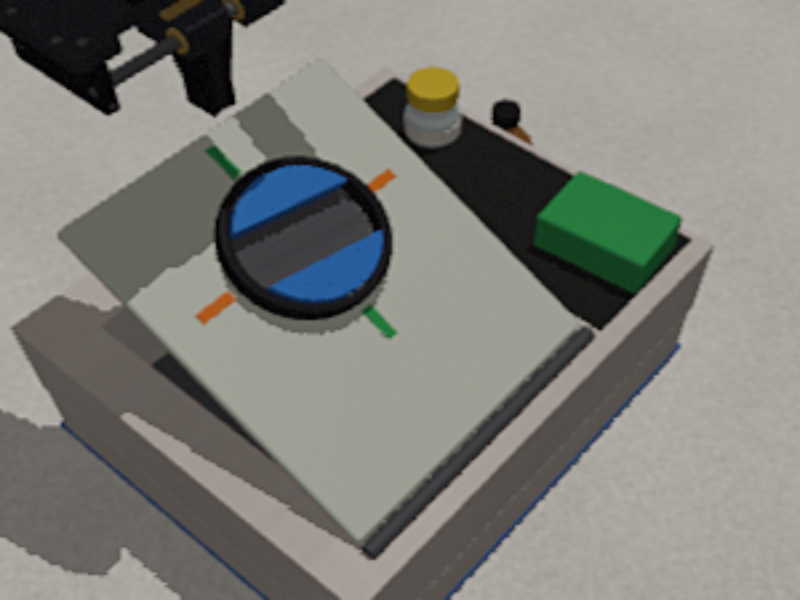

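The closed fingertips hang over the front strip, around (215,100) in this crop and clear of the collar. I'll push down along the panel's arc.

```bash
python3 -m jog '{"translation":[[0.01,0.01,0.15],[0.015,0.01,0.26],[0.035,0.01,0.33],[0.06,0.01,0.4],[0.08,0.01,0.45],[0.1,0.01,0.5],[0.12,0.01,0.55],[0.13,0.01,0.6]],"yaw":[0,0,0,0,0,0,0,0],"jaw":[1,1,1,1,1,1,1,1]}'
python3 - <<'E'
from h import *
delta([.452,.05,.182+.160],np.pi-.145)
E
```

```text
time: 4.42
position: [0.4571, 0.0503, 0.3802]
tool_rot: [0.239, 3.132, -0.0]
ft_force: [0.3, -0.4, 0.8]
grip_width: 0.007
grip_force: 0.6
t 4.42 d [0.025, -0.0056, 0.1911] yaw -0.0023 tilt [-1.e-04 -1.e-04 -1.e+00] q [0.58, -0.06, -0.71, 1.91, -0.04, 1.27, 1.3] F [0.3, -0.4, 0.8]
```

```bash
python3 -m jog '{"translation":[[0.01,0,0.05],[0.02,0,0.1],[0.025,0,0.14],[0.025,0,0.17],[0.025,0,0.185],[0.025,0,0.195],[0.025,0,0.2],[0.025,0,0.2]],"yaw":[0,0,0,0,0,0,0,0],"jaw":[1,1,1,1,1,1,1,1]}'
python3 - <<'E'
from h import *
delta([.452,.05,.182+.160],np.pi-.145)
im=ctrl.get_image("side");cv2.imwrite("pics/d2.png",cv2.resize(im["pixels"][80:320,150:450],(800,600)))
E
```

```text
time: 5.42
position: [0.4523, 0.0512, 0.3425]
tool_rot: [-0.239, -3.131, 0.002]
ft_force: [-6.1, -0.3, 14.0]
grip_width: 0.003
grip_force: 7.2
t 5.42 d [0.0004, -0.0059, 0.0027] yaw -0.0023 tilt [ 0.0011 -0.0013 -1.    ] q [0.57, -0.03, -0.72, 1.97, -0.02, 1.2, 1.28] F [-6.1, -0.3, 14.0]
```

View pics/d2.png

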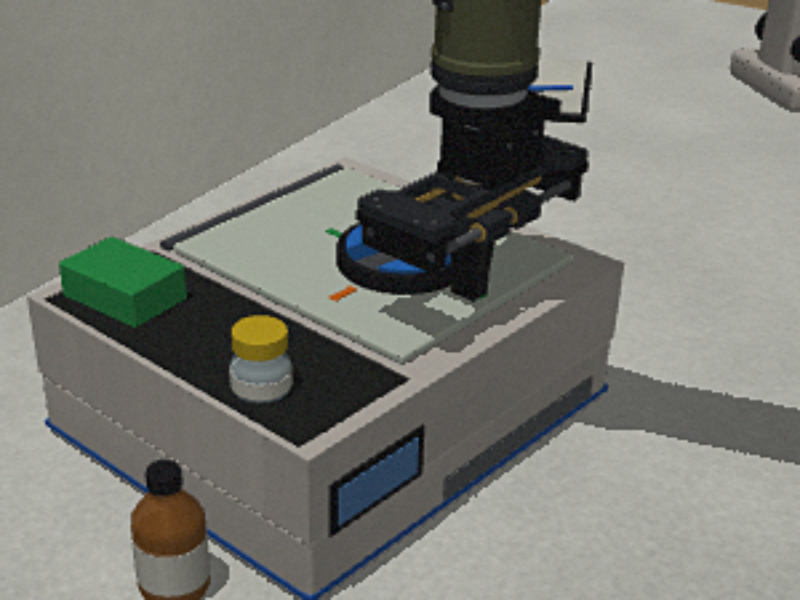

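The panel lies flat on the housing, with 14 N at tip height 0.160, so it's shut. I'll lift and measure the fastener.

```bash
python3 -m jog '{"translation":[[0,0,-0.15],[0,0,-0.4],[0,0,-0.7],[0,0,-0.8],[0,0,-0.8]],"yaw":[0,0,0,0,0],"jaw":[1,1,0.42,0.42,0.42]}'
python3 - <<'E'
from h import *
delta([.452,.05,.182+.160],np.pi-.145)
s=ctrl.get_state();im=ctrl.get_image("wrist");cv2.imwrite("pics/w3.png",im["pixels"]);S=ctrl.get_image("scene");cv2.imwrite("pics/s3.png",S["pixels"])
np.savez("w3.npz",mount=im["mount"],pos=s["position"],rot=s["tool_rot"],k=[im["fx"],im["fy"],im["cx"],im["cy"]])
cv2.imwrite("pics/c3.png",np.hstack([cv2.resize(im["pixels"],(400,300)),cv2.resize(S["pixels"][60:330,80:400],(400,300))]))
print(np.round(im["mount"],3))
for l in ("slot","dial"):
  for m in(im,S):
    for d in ctrl.silhouettes(l,m)[:2]:print(l,d["p"],d["at"],d["region"].sum())
E
```

```text
time: 6.1
position: [0.4528, 0.0511, 0.5022]
tool_rot: [0.239, 3.129, -0.0]
ft_force: [-0.0, 0.3, -0.5]
grip_width: 0.256
grip_force: 0.0
t 6.1 d [0.0058, -0.0059, 0.8008] yaw -0.0024 tilt [-0.0035 -0.     -1.    ] q [0.59, -0.13, -0.68, 1.72, -0.08, 1.52, 1.34] F [-0.0, 0.3, -0.5]
[[-0.001 -0.952 -0.305  0.084]
 [ 1.    -0.001 -0.001 -0.   ]
 [ 0.001 -0.305  0.952  0.02 ]
 [ 0.     0.     0.     1.   ]]
slot 0.9 [255.2, 219.5] 2978
slot 0.81 [205.8, 190.4] 1678
dial 0.9 [255.8, 217.9] 2998
dial 0.86 [205.3, 194.3] 1679
```

View pics/c3.png

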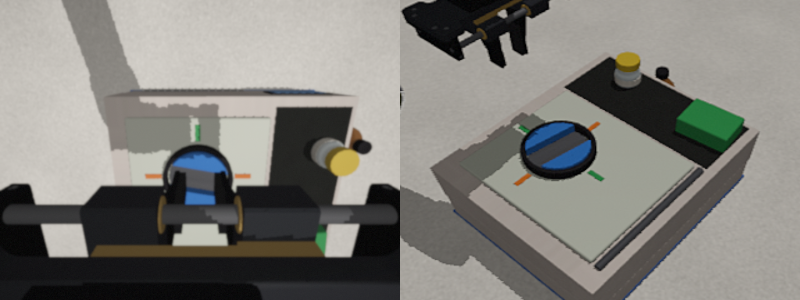

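```bash
python3 - <<'E'
from h import *
p=np.load("p.npy");p[4]=0
c=lidpt(p,[[-.165,0,.014]])[0]
S=ctrl.get_image("scene");im=S["pixels"]
n=600;sc=4000 # px per m ; housing axes, row = -x, col = -y (top view)
def rect(z):
    g=.07
    ux=np.array([np.cos(p[2]),np.sin(p[2]),0]);uy=np.array([-ux[1],ux[0],0])
    L=np.array([(a,b) for a in(-g,g) for b in(-g,g)])
    W=np.array([np.r_[c[:2],z]+a*ux+b*uy for a,b in L])
    src=proj(S,W).astype(np.float32);dst=np.float32([[300-b*sc,300-a*sc] for a,b in L])
    return cv2.warpPerspective(im,cv2.getPerspectiveTransform(src,dst),(n,n),flags=cv2.INTER_CUBIC)
r=rect(.180)
hsv=cv2.cvtColor(r,cv2.COLOR_BGR2HSV);m=cv2.inRange(hsv,(100,110,60),(125,255,255))
cs,_=cv2.findContours(m,cv2.RETR_EXTERNAL,cv2.CHAIN_APPROX_NONE)
cs=[k for k in cs if cv2.contourArea(k)>3000]
for k in cs:print(cv2.contourArea(k),cv2.minAreaRect(k))
pts=np.vstack(cs)[:,0];(cx,cy),rad=cv2.minEnclosingCircle(pts)
print("circle dx,dy mm",-(cy-300)/sc*1e3,-(cx-300)/sc*1e3,"rad",rad/sc*1e3,c)
# green/orange marks on panel plane
r2=rect(.160);h2=cv2.cvtColor(r2,cv2.COLOR_BGR2HSV)
for nme,lo,hi in(("orange",(8,130,80),(18,255,255)),("green",(50,120,50),(80,255,255))):
    kk,_=cv2.findContours(cv2.inRange(h2,lo,hi),cv2.RETR_EXTERNAL,cv2.CHAIN_APPROX_SIMPLE)
    for k in kk:
        if cv2.contourArea(k)>200:
            M=cv2.moments(k);print(nme,-(M["m01"]/M["m00"]-300)/sc*1e3,-(M["m10"]/M["m00"]-300)/sc*1e3)
cv2.imwrite("pics/r3.png",r)
E
```

```text
41337.0 ((291.7071533203125, 415.8935852050781), (354.1580505371094, 154.75894165039062), 11.093724250793457)
30182.5 ((331.30413818359375, 173.60879516601562), (341.5316467285156, 122.60717010498047), 10.745858192443848)
circle dx,dy mm -1.1380996704101562 -1.5243148803710938 rad 48.910396575927734 [0.5262444 0.0390529 0.164    ]
orange -2.6332995560702415 -67.12845010615709
orange -1.7646149522203416 68.57774030354132
green -71.60009738452976 -0.26843350027823476
green 66.40567551794572 -1.220430891936573
```

View pics/r3.png

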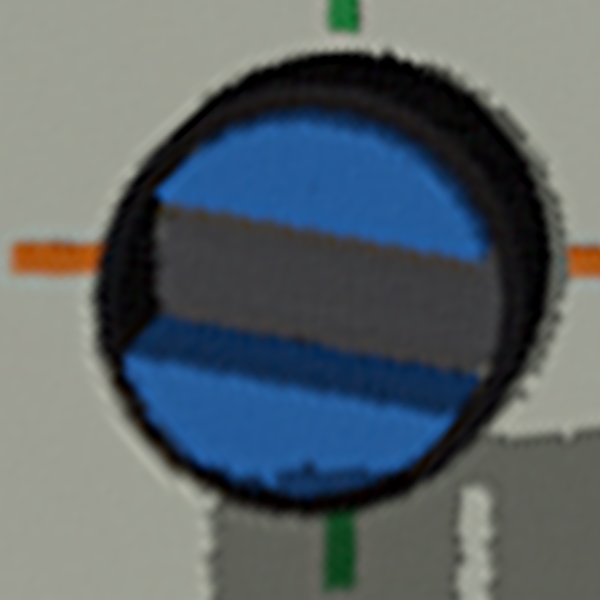

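The rectified top view shows the slot about 11° clockwise of the orange marks, with the fastener's centre near (310,310), which is about -2.4 mm in x. The panel is shut.

```bash
python3 - <<'E'
from h import *
delta([.5238,.0389,.182+.200],2.80)
delta([.5238,.0389,.182+.168],2.80)
E
```

```text
t 6.45 d [-0.3636, -0.0045, 0.5874] yaw 0.0602 tilt [ 2.e-03 -1.e-04 -1.e+00] q [0.59, -0.13, -0.68, 1.73, -0.08, 1.52, 1.34] F [0.6, 0.2, -0.1]
t 6.45 d [-0.3639, -0.0045, 0.7474] yaw 0.0602 tilt [ 2.e-03 -1.e-04 -1.e+00] q [0.59, -0.13, -0.68, 1.73, -0.08, 1.52, 1.34] F [0.6, 0.2, -0.1]
```

```bash
python3 -m jog '{"translation":[[-0.15,0,0],[-0.3,0,0],[-0.364,-0.004,0.1],[-0.364,-0.004,0.3],[-0.364,-0.004,0.45],[-0.364,-0.004,0.55],[-0.364,-0.004,0.55],[-0.364,-0.004,0.55]],"yaw":[0.03,0.06,0.06,0.06,0.06,0.06,0.06,0.06],"jaw":[0.425,0.425,0.425,0.425,0.425,0.425,0.425,0.425]}'
python3 - <<'E'
from h import *
delta([.5238,.0389,.182+.168],2.80);print(ctrl.get_state()["grip_width"])
im=ctrl.get_image("scene");w=ctrl.get_image("wrist")
cv2.imwrite("pics/c4.png",np.hstack([cv2.resize(w["pixels"][190:340,150:350],(400,300)),cv2.resize(im["pixels"][100:280,100:340],(400,300))]))
E
```

```text
time: 7.45
position: [0.5245, 0.0391, 0.3914]
tool_rot: [0.533, 3.095, 0.0]
ft_force: [-0.2, 0.3, 0.3]
grip_width: 0.573
grip_force: 0.0
t 7.45 d [0.0032, -0.0023, 0.207] yaw 0.0002 tilt [-7.e-04  3.e-04 -1.e+00] q [0.57, 0.11, -0.74, 1.75, 0.08, 1.3, 1.04] F [-0.2, 0.3, 0.3]
0.5726953000287827
```

View pics/c4.png

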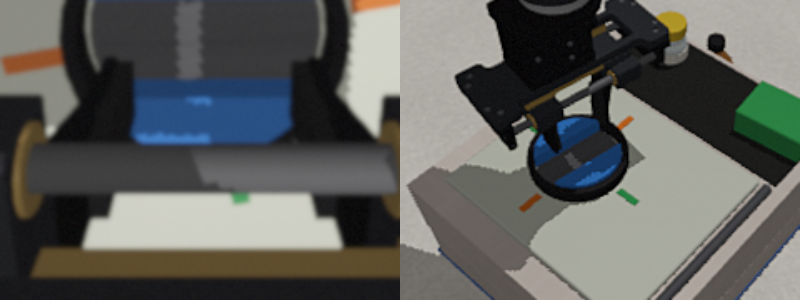

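The fingers straddle the fastener's axis and line up with the slot. I'll insert them.

```bash
python3 -m jog '{"translation":[[0.003,-0.002,0.06],[0.003,-0.002,0.1],[0.003,-0.002,0.14],[0.003,-0.002,0.17],[0.003,-0.002,0.2],[0.003,-0.002,0.2]],"yaw":[0,0,0,0,0,0],"jaw":[0.425,0.425,0.425,0.425,0.425,0.425]}'
python3 - <<'E'
from h import *
delta([.5238,.0389,.182+.168],2.80);print(ctrl.get_state()["torque"])
E
```

```text
time: 8.3
position: [0.5234, 0.0389, 0.3502]
tool_rot: [-0.533, -3.095, 0.0]
ft_force: [-0.7, 0.3, -0.1]
grip_width: 0.574
grip_force: 0.0
t 8.3 d [-0.0017, 0.0009, 0.001] yaw 0.0002 tilt [ 9.e-04 -3.e-04 -1.e+00] q [0.56, 0.15, -0.74, 1.81, 0.1, 1.22, 1.02] F [-0.7, 0.3, -0.1]
[ 0.08606952 -0.14261102 -0.01360611]
```

Tips are at z 0.168, inside the slot with no contact. Turning clockwise (+yaw).

```bash
python3 -m jog '{"translation":[[0,0,0],[0,0,0],[0,0,0],[0,0,0],[0,0,0],[0,0,0],[0,0,0],[0,0,0]],"yaw":[0.04,0.08,0.12,0.16,0.2,0.24,0.28,0.32],"jaw":[0.425,0.425,0.425,0.425,0.425,0.425,0.425,0.425]}'
python3 - <<'E'
from h import *
delta([.5238,.0389,.182+.168],2.80-1.65);print(ctrl.get_state()["torque"])
E
```

```text
time: 9.3
position: [0.5243, 0.038, 0.3512]
tool_rot: [1.962, 2.449, 0.001]
ft_force: [2.3, -1.7, -1.5]
grip_width: 0.573
grip_force: 1.8
t 9.3 d [0.0048, -0.0015, 0.0061] yaw 0.204 tilt [-0.002   0.0025 -1.    ] q [0.49, 0.13, -0.65, 1.81, 0.09, 1.22, 0.03] F [2.3, -1.7, -1.5]
[-0.4650763  -0.69097621  0.11822268]
```

```bash
python3 -m jog '{"translation":[[0,0,0],[0,0,0],[0,0,0],[0,0,0],[0,0,0],[0,0,0],[0,0,0]],"yaw":[0.04,0.08,0.12,0.15,0.18,0.2,0.2],"jaw":[0.425,0.425,0.425,0.425,0.425,0.425,0.425]}'
python3 - <<'E'
from h import *
delta([.5238,.0389,.182+.168],2.80-1.65);print(ctrl.get_state()["torque"])
E
```

```text
time: 10.18
position: [0.5243, 0.0374, 0.3512]
tool_rot: [2.619, 1.728, 0.001]
ft_force: [3.6, -5.3, -0.1]
grip_width: 0.578
grip_force: 2.2
t 10.18 d [0.0061, -0.0052, 0.0062] yaw 0.0052 tilt [-0.0012  0.0032 -1.    ] q [0.44, 0.13, -0.61, 1.81, 0.08, 1.22, -0.59] F [3.6, -5.3, -0.1]
[-1.11386745 -0.78906869  0.04200929]
```

```bash
for i in 1; do python3 -m jog '{"translation":[[0,0,0],[0,0,0],[0,0,0],[0,0,0]],"yaw":[0.01,0.02,0.03,0.03],"jaw":[0.425,0.425,0.425,0.425]}'; done
python3 - <<'E'
from h import *
delta([.5238,.0389,.182+.168],2.80-1.65);print(ctrl.get_state()["torque"])
E
```

```text
time: 10.68
position: [0.5242, 0.0375, 0.3512]
tool_rot: [2.69, 1.612, -0.001]
ft_force: [3.2, -7.0, -1.2]
grip_width: 0.576
grip_force: 26.3
t 10.68 d [0.0051, -0.0048, 0.006] yaw -0.0225 tilt [-0.0032  0.0045 -1.    ] q [0.44, 0.13, -0.6, 1.81, 0.08, 1.22, -0.68] F [3.2, -7.0, -1.2]
[-1.52660683 -0.66693916  2.16644743]
```

The moment jumped to 2.2 N·m, so it's at the hard stop. I'll ease back within the slack, lift out and move clear.

```bash
python3 -m jog '{"translation":[[0,0,0],[0,0,0],[0,0,-0.1],[0,0,-0.25],[0,0,-0.5],[0,0,-0.8],[0,0,-0.8]],"yaw":[-0.04,-0.06,-0.06,-0.06,-0.06,-0.06,-0.06],"jaw":[0.425,0.425,0.425,0.425,0.425,0.425,0.425]}'
python3 - <<'E'
from h import *
im=ctrl.get_image("scene");w=ctrl.get_image("wrist")
delta([.45,-.15,.51],1.2)
cv2.imwrite("pics/c5.png",np.hstack([cv2.resize(w["pixels"],(400,300)),cv2.resize(im["pixels"][80:305,80:380],(400,300))]))
E
```

```text
time: 11.55
position: [0.524, 0.0404, 0.516]
tool_rot: [2.531, 1.853, 0.012]
ft_force: [-0.0, 0.4, -1.0]
grip_width: 0.575
grip_force: 0.0
t 11.65 d [-1.0146, -0.0625, 0.0047] yaw 0.0201 tilt [ 6.e-04  4.e-04 -1.e+00] q [0.46, 0.05, -0.61, 1.57, 0.03, 1.53, -0.45] F [0.3, -0.4, -0.5]
```

View pics/c5.png

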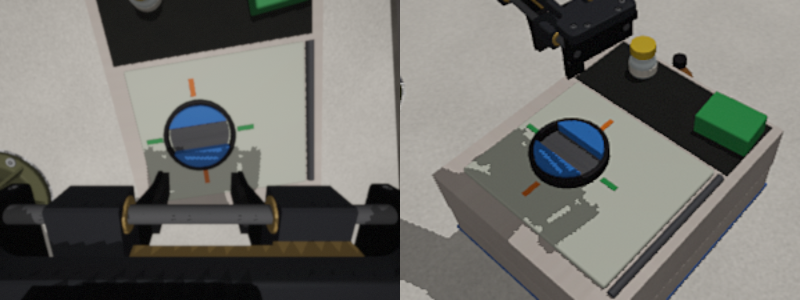

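The slot now points at the green marks and nothing else has moved. I'll move the arm off and check the angle numerically.

```bash
python3 -m jog '{"translation":[[-0.25,0,0],[-0.5,0,0],[-0.75,0,0],[-1,0,0],[-1,0,0],[-1,0,0]],"yaw":[0,0,0,0,0,0],"jaw":[0.425,0.425,0.425,0.425,0.425,0.425]}'
python3 - <<'E'
from h import *
p=np.load("p.npy");p[4]=0
S=ctrl.get_image("scene");sc=4000
ux=np.array([np.cos(p[2]),np.sin(p[2]),0]);uy=np.array([-ux[1],ux[0],0]);L=[(a,b) for a in(-.07,.07) for b in(-.07,.07)]
src=proj(S,[np.r_[.5238,.0389,.18]+a*ux+b*uy for a,b in L]).astype(np.float32)
r=cv2.warpPerspective(S["pixels"],cv2.getPerspectiveTransform(src,np.float32([[300-b*sc,300-a*sc] for a,b in L])),(600,600))
m=cv2.inRange(cv2.cvtColor(r,cv2.COLOR_BGR2HSV),(100,110,60),(125,255,255))
for k in cv2.findContours(m,0,1)[0]:
    if cv2.contourArea(k)>3000:print(cv2.contourArea(k),cv2.minAreaRect(k))
cv2.imwrite("pics/r6.png",r)
print(ctrl.get_state()["position"],ctrl.get_state()["qd"].round(3) if hasattr(ctrl.get_state()["qd"],'round') else 0)
E
```

```text
time: 12.4
position: [0.4627, -0.1508, 0.5094]
tool_rot: [-2.534, -1.852, 0.001]
ft_force: [0.2, 0.2, 0.1]
grip_width: 0.576
grip_force: 0.0
29422.0 ((437.2579040527344, 296.0098876953125), (119.43447875976562, 345.0550842285156), 0.6116754412651062)
37299.5 ((183.33575439453125, 289.6618957519531), (141.05014038085938, 354.2847900390625), 0.41071540117263794)
[ 0.46295308 -0.15016198  0.50972133] [-0.009 -0.004 -0.008 -0.009  0.006  0.002 -0.001]
```

View pics/r6.png

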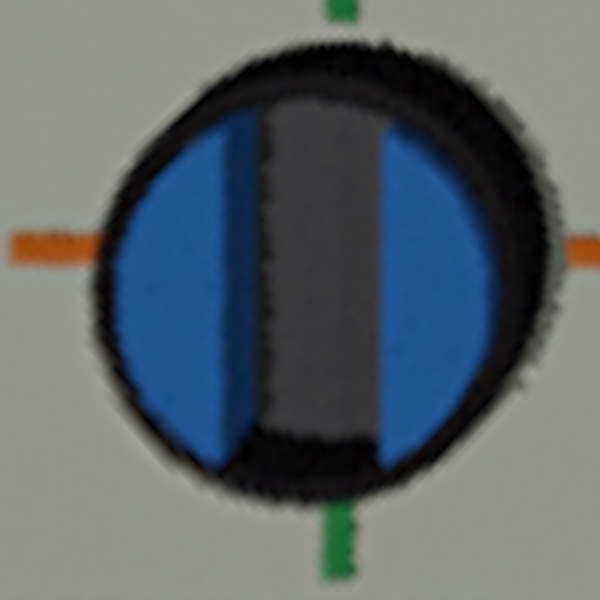

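The slot, between columns 220 and 380, runs front to back within about 0.5° of the green marks. The fastener is locked and the arm is clear.

```bash
python3 -c "
from bench import ctrl
print(ctrl.close_job())"
```

```text
the job is handed in; nothing more can be done
None
```

The panel is pushed fully shut and its fastener turned clockwise to the hard stop (slot within about 0.5° of the green marks). The pot, bottle and slide box were left alone, the arm is clear, and the job was handed in at about 12.5 s; no verdict was returned.

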